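Find the empty cell of a shuttered sample crate and store a vial in it

ROBOT

A 6-joint arm with a two-finger parallel gripper is mounted at the origin on a cart in front of the work surface, level with it; the furniture and walls round the work are solid. World frame = base frame: x ahead of the robot, y to its left, z up, the work surface at z = 0. Lengths are in m, angles in degrees, forces in N, time in s.
With the tool pointing down it reaches from about 0.25 to 0.725 m from the base axis. Payload 9.7 kg.
Tool frame: the origin (TCP) lies between the finger pads; the fingertips stand 11 mm ahead of it and the grasp point (between the pads) lies 8 mm behind it; z points along the fingers, y is the line along which they close (so a half turn about z gives the same grasp; the last joint's range is limited). The gripper opens to 85 mm and grips with 20 to 120 N. Pads are 22 mm wide; open, the fingers measure 114 mm over their backs; the gripper's body (76 mm by 85 mm) begins 54 mm behind the grasp point. The pads swing forward as they close: fully open they stand 13 mm farther back than shut.
Start: joints at [-71.333, 4.979, 10.078, 95.1, 0, 90], TCP at [0.176, -0.521, 0.242] pointing down, gripper open.
Joint ranges: [-179.16, 179.16], [-48.56, 103.87], [-65.8, 70.77], [-126.05, 130.52], [-82.76, 87.17], [-180, 180]. Speed limits (degrees/s): [127.2, 127.2, 147.25, 180, 180, 180].

INTERFACE

Orientations are given as a 3x3 rotation matrix whose columns are the frame's x, y, z axes.
In Python, from plant import arm gives the robot as it stands. The module is installed in compiled form; this text tells all that it offers.
- The arm moves only by the tool move_arm, never from a script. Its argument "plan" is a list of rows, each a list of 3 entries, a list of its own where there are three numbers: the shift along the tool's x, y, z in m, then the turn about the tool's z in degrees, then the finger opening in m, from 0 to 0.0854. In form: [[[dx, dy, dz], turn, grip], ...]. A call has 1 to 10 rows; each row is the pose to reach, as a shift and turn from the pose commanded when the call began, along the tool's axes at that moment; what a row does not reach only later rows make up. A row lasts 1/10 s, in which the tool goes at most 50 mm and 8.59 degrees, less where a joint would pass 70% of its speed; a pose out of reach is approached as far as the arm can. A call with a gripper value outside its range is refused whole. The fingers move at their own pace and stop on an object; "squeeze" is the grip in N (left out, the last holds). Time passes only in rows, so rows that repeat a pose let the fingers close. It gives the time, the measured TCP pose, the force, the opening and the grip force at its end, in the units of the state.
- arm.get_state(): the state, without advancing time (a new reading comes with each control period).
- arm.snapshot(name): name is "scene" or "top" or "wrist"; returns (picture, depth): 420x560x3 uint8, red, green, blue; 420x560 float32, m along the optical axis (not along the pixel's ray), 0 where there is no reading.
- arm.camera_model(name): a dict with "camera_matrix" (3x3 intrinsics, pixels), "dist_coeffs" ([k1, k2, p1, p2, k3] as OpenCV has them; the pictures are not rectified), "eye" and "rotation" of the camera in the world. Camera axes: x right, y down, z forward; pixel columns grow to the right and rows downward; lengths in m; the calibration is good to about 2 mm. A picture is of the moment at which its call begins: read the wrist's pose just before it. camera_model takes no time and is no camera call; for the wrist camera it gives the pose at the moment of the call.
- arm.hand_in(): hands the job in; it is judged then, once.
Trained networks look in the newest picture that a camera, given by its name, has taken for a name from the list of things; names that differ only in an ending like _2 or _b are one class to them, and where a whole thing is asked for, a point or a joint stands for the part that bears it (a point fixed in the world has none). Each returns a list of dicts, best first, with "p" (0 to 1); they miss things now and then, are a little off and sometimes report something else, mostly with a low value. They report only what shows in the picture. A call takes as long as a camera call. They do not tell look-alikes from the thing itself.
- arm.find_in(label, camera): "point" ([row, column] as shares, 0 to 1, of the picture: columns of its width, rows of its height, amid what is visible of it).
The state is a dict: "time": time; "joints": joint angles; "qvel": joint speeds; "joint_efforts": joint torques, N m; "position": TCP position; "eef_rot": TCP orientation; "force": force on the tool from outside, world axes, zero at the start; "torque": the same for the moment, N m; "grip_width": opening from 0.0 (shut) to 1.0 (fully open); "grip_force": force on a finger pad.
Only numpy, scipy, OpenCV 4.12 (cv2) and the standard library are available. Lean on these libraries where they do the work, as an engineer would, in place of code of your own. Each camera call takes 0.05 s, during which the arm holds its last target. There are 200 camera calls.

TASK

Three of the four cells of the shuttered white crate already hold a jar, out of sight: before you fetch anything, feel for the empty one by pressing the blue doors gently with the bare fingers, until a pair swings well down under them. Then take the orange-capped vial off the free-turning carousel and lower it, held all the way, through those doors until it stands on the floor of the empty cell, and let go. Force nothing, and leave the other two vials standing on the carousel.

Things in the scene. Friction and masses are not known exactly. Their poses are not given: they have to be found in the camera images.
- crate: White crate, fixed to the bench, 108 (x) x 100 (y) x 40 mm high; origin at the centre of its underside, z up. 2 x 2 cells, 48 (x) x 44 (y) mm inside, walls and floor 4 mm. Flush with the top, each cell is closed by two blue sprung doors 2.5 mm thick, hinged at its x sides and meeting at its middle. Three cells (which ones varies) hide a jar 36 mm wide, 30 mm tall; one is empty.
- carousel: Small carousel, its black foot fixed to the bench; origin at the bench under the centre of the disc. It carries a grey round disc, 140 mm in diameter, top face 30 mm above the origin, with a flat steel button 20 mm wide and 6 mm high at its centre. Three vials stand loose on it, 45 mm from its axis, 120 degrees apart.
- disc (a joint): turn of the carousel's disc about its upright axis, rad, 0 at the start, counter-clockwise from above is positive; it turns almost freely at a touch off its axis
- orange_vial: The vial to be stored: clear, with an orange cap, 25 mm in diameter, 63 mm tall (cap: the top 18 mm), 30 g or so; origin at the centre of its underside, z up along it. Its top face is solid to 60 mm.
- blue_vial: Vial with a blue cap, 27 mm in diameter, 55 mm tall, on the carousel; to be left standing there. Origin at the centre of its underside, z up.
- white_vial: Vial with a white cap, 25 mm in diameter, 61 mm tall, on the carousel; to be left standing there. Origin at the centre of its underside, z up.
- cell_1 (a point): the middle of the top of the crate's +x +y cell, where its two doors meet, level with the crate's top (at x 26, y 24, z 40 mm in the crate's frame). Pressed there, the doors yield to less than 1 N and leave the way free to the floor if the cell is empty; over a jar they stop hard after about 3.5 mm
- cell_2 (a point): the middle of the top of the crate's +x -y cell, where its two doors meet, level with the crate's top (at x 26, y -24, z 40 mm in the crate's frame). Pressed there, the doors yield to less than 1 N and leave the way free to the floor if the cell is empty; over a jar they stop hard after about 3.5 mm
- cell_3 (a point): the middle of the top of the crate's -x +y cell, where its two doors meet, level with the crate's top (at x -26, y 24, z 40 mm in the crate's frame). Pressed there, the doors yield to less than 1 N and leave the way free to the floor if the cell is empty; over a jar they stop hard after about 3.5 mm
- cell_4 (a point): the middle of the top of the crate's -x -y cell, where its two doors meet, level with the crate's top (at x -26, y -24, z 40 mm in the crate's frame). Pressed there, the doors yield to less than 1 N and leave the way free to the floor if the cell is empty; over a jar they stop hard after about 3.5 mm
- shutter_1a (a joint): door of cell_1 hinged on the cell's -x side: 0 shut, grows as it swings down, 1.5 rad hanging; about 0.15 when it rests on a jar; a weak spring shuts it when let go, or leans it lightly on a vial standing in the cell
- shutter_1b (a joint): door of cell_1 hinged on the cell's +x side: 0 shut, grows as it swings down, 1.5 rad hanging; about 0.15 when it rests on a jar; a weak spring shuts it when let go, or leans it lightly on a vial standing in the cell
- shutter_2a (a joint): door of cell_2 hinged on the cell's -x side: 0 shut, grows as it swings down, 1.5 rad hanging; about 0.15 when it rests on a jar; a weak spring shuts it when let go, or leans it lightly on a vial standing in the cell
- shutter_2b (a joint): door of cell_2 hinged on the cell's +x side: 0 shut, grows as it swings down, 1.5 rad hanging; about 0.15 when it rests on a jar; a weak spring shuts it when let go, or leans it lightly on a vial standing in the cell
- shutter_3a (a joint): door of cell_3 hinged on the cell's -x side: 0 shut, grows as it swings down, 1.5 rad hanging; about 0.15 when it rests on a jar; a weak spring shuts it when let go, or leans it lightly on a vial standing in the cell
- shutter_3b (a joint): door of cell_3 hinged on the cell's +x side: 0 shut, grows as it swings down, 1.5 rad hanging; about 0.15 when it rests on a jar; a weak spring shuts it when let go, or leans it lightly on a vial standing in the cell
- shutter_4a (a joint): door of cell_4 hinged on the cell's -x side: 0 shut, grows as it swings down, 1.5 rad hanging; about 0.15 when it rests on a jar; a weak spring shuts it when let go, or leans it lightly on a vial standing in the cell
- shutter_4b (a joint): door of cell_4 hinged on the cell's +x side: 0 shut, grows as it swings down, 1.5 rad hanging; about 0.15 when it rests on a jar; a weak spring shuts it when let go, or leans it lightly on a vial standing in the cell
There are look-alikes about, which are no part of the job. Of the things that look like the crate, take the one that is farthest from the robot's base at the start. Leave any turquoise look-alike of the white_vial alone.

How it is judged:
By the outcome, as a careful person would: the job done as asked, in the order asked, and still so for the second after the job is handed in, with the robot touching nothing.
It also fails if it takes over 58 s, if anything falls off the work surface, if the arm or the gripper's body presses on something with over 40 N, if the wrist force passes 120 N, or if a joint passes its speed limit or range.

## Working session

There is one attempt and no reset: what is moved stays moved. The work goes in short steps, Python scripts to look and compute and a tool call to move; the robot and the scene stay as the last step left them, time stands still between calls to the robot, and variables do not carry over. Pictures are saved under pics/ and viewed, at most 10 in all, crops included, and the job is handed in when it is done.

Besides the shell and the picture viewer there is one more tool, called after "Request:" in YAML: its name, and indented under it one key for each argument. move_arm: Moves the arm, as the interface text tells. Its arguments: {"type":"object","properties":{"plan":{"type":"array","items":{"type":"array"}},"squeeze":{"type":"number"}},"required":["plan"]}

```bash
mkdir -p pics
cat > h.py <<'E'
import numpy as np, cv2
from plant import arm
def snap(c,name=None):
    m=arm.camera_model(c); p,d=arm.snapshot(c)
    if name: cv2.imwrite(f'pics/{name}.png',p[:,:,::-1])
    return p,d,m
def world(px,z,m):
    "pixel (col,row) & depth -> world"
    u=cv2.undistortPoints(np.float64(px).reshape(-1,1,2),np.array(m['camera_matrix']),np.array(m['dist_coeffs'])).reshape(-1,2)
    c=np.c_[u,np.ones(len(u))]*np.reshape(z,(-1,1))
    return c@np.array(m['rotation']).T+np.array(m['eye'])
def cloud(d,m):
    r,c=np.nonzero(d>0); return world(np.c_[c,r].astype(float),d[r,c],m),r,c
E
python3 - <<'E'
from h import *
s=arm.get_state(); print(s['position'],s['eef_rot'],s['force'],s['time'])
ims=[]
for c in('scene','top'):
    p,d,m=snap(c,c+'0'); np.savez(c+'0.npz',p=p,d=d)
    print(c,m['eye'],np.array(m['rotation'])[:,2])
    for l in('crate','carousel','orange_vial','blue_vial','white_vial'):
        for f in arm.find_in(l,c)[:4]:
            r,q=f['point']; r*=420;q*=560
            z=d[min(int(r),419),min(int(q),559)]
            print(l,round(f['p'],2),int(q),int(r),world([[q,r]],z,m).round(3) if z>0 else None)
E
```

```text
[ 0.17598005 -0.52087693  0.24160295] [[ 9.47377480e-01  3.20118313e-01 -4.19712944e-04]
 [ 3.20118587e-01 -9.47376728e-01  1.19404589e-03]
 [-1.53903181e-05 -1.26557010e-03 -9.99999199e-01]] [ 0.42332534  0.01316941 -0.95163939] 0.0
scene [0.1573964  0.50984621 0.58527598] [ 0.42267672 -0.65605695 -0.62524689]
crate 0.66 345 176 [[ 0.457 -0.204  0.041]]
crate 0.66 318 216 [[ 0.446 -0.061  0.04 ]]
carousel 0.89 246 278 [[0.478 0.131 0.029]]
orange_vial 0.91 220 275 [[0.493 0.174 0.07 ]]
blue_vial 0.98 268 270 [[0.436 0.124 0.068]]
white_vial 0.97 246 242 [[0.5   0.094 0.072]]
white_vial 0.77 181 248 [[0.611 0.142 0.041]]
top [ 0.37784574 -0.02861235  0.88428724] [ 0.16216814 -0.00244722 -0.98676011]
crate 0.85 301 230 [[ 0.455 -0.073  0.039]]
crate 0.77 380 221 [[ 0.469 -0.239  0.04 ]]
carousel 0.6 206 221 [[0.48  0.124 0.034]]
carousel 0.35 394 210 [[ 0.491 -0.27   0.039]]
carousel 0.21 372 209 [[ 0.494 -0.224  0.037]]
orange_vial 0.71 184 211 [[0.494 0.156 0.092]]
orange_vial 0.4 397 200 [[ 0.512 -0.279  0.038]]
blue_vial 0.64 209 240 [[0.436 0.11  0.083]]
white_vial 0.69 222 206 [[0.502 0.082 0.09 ]]
white_vial 0.65 201 160 [[0.607 0.131 0.053]]
```

Run:
```python
from h import *
p=cv2.imread('pics/top0.png'); q=cv2.imread('pics/scene0.png')
a=cv2.resize(p[110:330,120:500],None,fx=2,fy=2,interpolation=cv2.INTER_CUBIC)
cv2.imwrite('pics/a.png',a)
```

```text
(no output)
```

View pics/a.png

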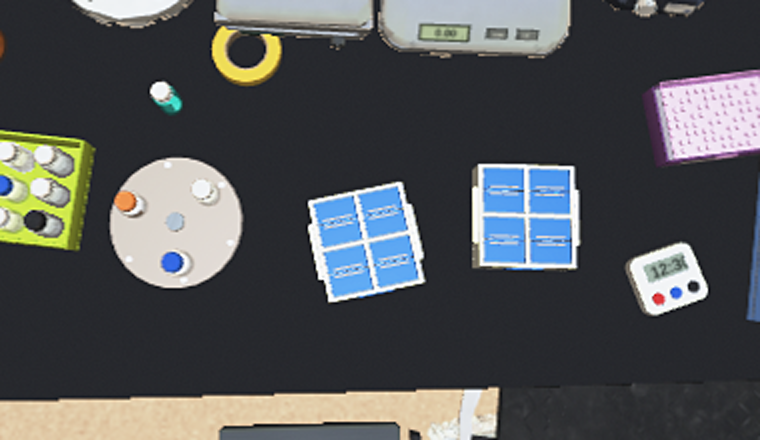

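View pics/scene0.png

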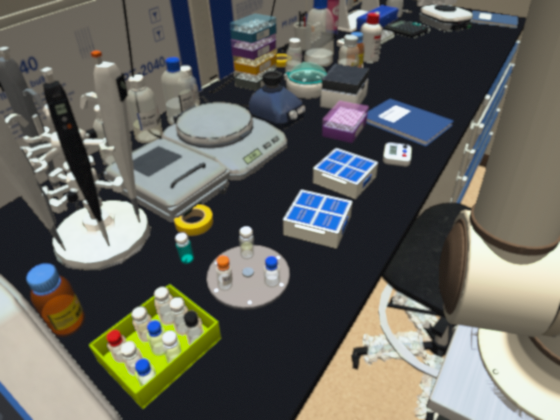

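The two white crates are at about (0.45, -0.07) and (0.46, -0.24), and the farther one, on the right in the top picture (px 382,218), is the target. The carousel is at px (207,221), with the orange vial's cap at (183,211). Next I'll get exact poses.

```bash
cat >> h.py <<'E'
def crate(p,d,m,box=(.38,.56,-.34,-.16)):
    P,r,c=cloud(d,m); hsv=cv2.cvtColor(p,cv2.COLOR_RGB2HSV)[r,c].astype(int)
    k=(P[:,0]>box[0])&(P[:,0]<box[1])&(P[:,1]>box[2])&(P[:,1]<box[3])&(P[:,2]>.03)&(P[:,2]<.05)
    b=k&(hsv[:,0]>95)&(hsv[:,0]<125)&(hsv[:,1]>90)
    return cv2.minAreaRect(P[b][:,:2].astype(np.float32)*1000),cv2.minAreaRect(P[k][:,:2].astype(np.float32)*1000),np.median(P[b][:,2]),b.sum()
def caps(p,d,m,zlo=.07,zhi=.1,box=(.38,.58,.03,.23)):
    P,r,c=cloud(d,m)
    k=(P[:,0]>box[0])&(P[:,0]<box[1])&(P[:,1]>box[2])&(P[:,1]<box[3])&(P[:,2]>zlo)&(P[:,2]<zhi)
    im=np.zeros(d.shape,np.uint8); im[r[k],c[k]]=1; full=np.zeros(d.shape+(3,)); full[r,c]=P
    n,L,st,ce=cv2.connectedComponentsWithStats(im)
    for i in range(1,n):
        if st[i,4]<15: continue
        Q=full[L==i]; t=Q[:,2]>np.percentile(Q[:,2],90)-.006
        print('cap',st[i,4],p[L==i].mean(0).astype(int),'ztop',np.percentile(Q[:,2],95).round(4),'circle',np.round(cv2.minEnclosingCircle(Q[t][:,:2].astype(np.float32)*1000),1) if 0 else [round(float(x),1) for x in sum(map(lambda v:list(v) if isinstance(v,tuple) else [v],cv2.minEnclosingCircle(Q[t][:,:2].astype(np.float32)*1000)),[])])
E
python3 - <<'E'
from h import *
for c in('top','scene'):
    f=np.load(c+'0.npz'); m=arm.camera_model(c); print(c,*crate(f['p'],f['d'],m)); caps(f['p'],f['d'],m)
E
```

```text
top ((477.3807067871094, -246.05270385742188), (91.42281341552734, 98.57351684570312), 86.98348999023438) ((477.4031066894531, -244.4446258544922), (110.6326675415039, 108.04913330078125), 86.9715347290039) 0.039006143695829054 1608
cap 120 [227 227 223] ztop 0.0914 circle [507.1, 87.7, 10.3]
cap 121 [220 158 112] ztop 0.0943 circle [497.3, 163.1, 9.8]
cap 96 [ 65 107 208] ztop 0.0855 circle [435.8, 118.6, 10.2]
scene ((477.9907531738281, -246.98831176757812), (89.89656066894531, 99.1944580078125), 86.91146850585938) ((477.38629150390625, -244.14230346679688), (108.53720092773438, 109.4124984741211), 87.09622955322266) 0.04042451727828983 838
cap 195 [175 177 172] ztop 0.0913 circle [507.3, 86.7, 10.6]
cap 237 [192 131  85] ztop 0.0932 circle [497.3, 161.6, 10.2]
cap 163 [ 52  91 181] ztop 0.0858 circle [436.6, 116.3, 10.9]
```

Request:
move_arm:
  plan:
    - [[0.043, -0.019, 0.0], 7, 0.0]
    - [[0.085, -0.038, 0.01], 14, 0.0]
    - [[0.128, -0.057, 0.03], 21.7, 0.0]
    - [[0.17, -0.076, 0.05], 21.7, 0.0]
    - [[0.213, -0.095, 0.07], 21.7, 0.0]
    - [[0.255, -0.114, 0.09], 21.7, 0.0]
    - [[0.298, -0.132, 0.11], 21.7, 0.0]
    - [[0.34, -0.151, 0.14], 21.7, 0.0]
    - [[0.34, -0.151, 0.14], 21.7, 0.0]
    - [[0.34, -0.151, 0.14], 21.7, 0.0]
  squeeze: 40

```text
time: 1.6
position: [0.45, -0.2679, 0.1012]
eef_rot: [[0.999, -0.05, -0.002], [-0.05, -0.999, 0.001], [-0.002, -0.001, -1.0]]
force: [-0.7, 0.1, -0.1]
grip_width: -0.003
grip_force: 0.0
```

Request:
move_arm:
  plan:
    - [[0, 0.001, 0.02], 0, 0.0]
    - [[0, 0.001, 0.04], 0, 0.0]
    - [[0, 0.001, 0.048], 0, 0.0]
    - [[0, 0.001, 0.05], 0, 0.0]
    - [[0, 0.001, 0.052], 0, 0.0]
    - [[0, 0.001, 0.052], 0, 0.0]

```text
time: 2.2
position: [0.45, -0.2707, 0.0512]
eef_rot: [[0.999, -0.053, 0.001], [-0.053, -0.999, -0.001], [0.001, 0.001, -1.0]]
force: [-0.4, -0.0, 0.1]
grip_width: -0.003
grip_force: 0.0
```

Request:
move_arm:
  plan:
    - [[0, 0, 0.001], 0, 0.0]
    - [[0, 0, 0.002], 0, 0.0]
    - [[0, 0, 0.002], 0, 0.0]

```text
time: 2.5
position: [0.45, -0.2704, 0.0487]
eef_rot: [[0.999, -0.053, 0.001], [-0.053, -0.999, -0.001], [0.001, 0.001, -1.0]]
force: [0.6, -0.4, 1.6]
grip_width: 0.005
grip_force: 0.9
```

Request:
move_arm:
  plan:
    - [[0, 0, 0.001], 0, 0.0]
    - [[0, 0, 0.001], 0, 0.0]

```text
time: 2.7
position: [0.4501, -0.2704, 0.0485]
eef_rot: [[0.999, -0.053, 0.001], [-0.053, -0.999, -0.001], [0.001, 0.001, -1.0]]
force: [-2.7, 0.1, 8.7]
grip_width: -0.001
grip_force: 4.1
```

Request:
move_arm:
  plan:
    - [[0, 0, 0.001], 0, 0.0]
    - [[0, 0, 0.001], 0, 0.0]

```text
time: 2.9
position: [0.4502, -0.2705, 0.0483]
eef_rot: [[0.999, -0.053, 0.002], [-0.053, -0.999, -0.001], [0.002, 0.001, -1.0]]
force: [-4.7, 1.9, 15.8]
grip_width: -0.002
grip_force: 7.6
```

Cell (-x,-y) is occupied: it stopped hard. Next is its +y neighbour.

Request:
move_arm:
  plan:
    - [[0, 0, -0.014], 0, 0.0]
    - [[0, -0.024, -0.016], 0, 0.0]
    - [[0, -0.048, -0.014], 0, 0.0]
    - [[0, -0.048, -0.008], 0, 0.0]
    - [[0, -0.048, -0.004], 0, 0.0]
    - [[0, -0.048, -0.002], 0, 0.0]
    - [[0, -0.048, -0.001], 0, 0.0]
    - [[0, -0.048, -0.001], 0, 0.0]

```text
time: 3.7
position: [0.4523, -0.2226, 0.0484]
eef_rot: [[0.999, -0.053, 0.001], [-0.053, -0.999, 0.001], [0.001, -0.001, -1.0]]
force: [-3.4, 5.7, 12.7]
grip_width: 0.004
grip_force: 5.5
```

Request:
move_arm:
  plan:
    - [[0, 0, -0.014], 0, 0.0]
    - [[0.026, 0, -0.016], 0, 0.0]
    - [[0.052, 0, -0.014], 0, 0.0]
    - [[0.052, 0, -0.008], 0, 0.0]
    - [[0.052, 0, -0.004], 0, 0.0]
    - [[0.052, 0, -0.002], 0, 0.0]
    - [[0.052, 0, -0.001], 0, 0.0]
    - [[0.052, 0, -0.001], 0, 0.0]

```text
time: 4.5
position: [0.5034, -0.2252, 0.0488]
eef_rot: [[0.999, -0.053, -0.0], [-0.053, -0.999, -0.0], [-0.0, 0.0, -1.0]]
force: [-1.9, -0.4, 3.2]
grip_width: -0.001
grip_force: 1.2
```

Request:
move_arm:
  plan:
    - [[0, 0, 0.001], 0, 0.0]
    - [[0, 0, 0.001], 0, 0.0]
    - [[0, 0, 0.001], 0, 0.0]

```text
time: 4.8
position: [0.5036, -0.2252, 0.0486]
eef_rot: [[0.999, -0.053, 0.0], [-0.053, -0.999, -0.001], [0.0, 0.001, -1.0]]
force: [-4.2, 2.5, 10.3]
grip_width: 0.003
grip_force: 4.8
```

Occupied as well. The last cell is (+x,-y), and I'll press further there to confirm it.

Request:
move_arm:
  plan:
    - [[0, 0, -0.014], 0, 0.0]
    - [[0, 0.024, -0.016], 0, 0.0]
    - [[0, 0.048, -0.014], 0, 0.0]
    - [[0, 0.048, -0.008], 0, 0.0]
    - [[0, 0.048, -0.004], 0, 0.0]
    - [[0, 0.048, -0.002], 0, 0.0]
    - [[0, 0.048, 0.0], 0, 0.0]
    - [[0, 0.048, 0.0], 0, 0.0]

```text
time: 5.6
position: [0.5017, -0.2723, 0.0471]
eef_rot: [[0.999, -0.052, -0.0], [-0.052, -0.999, 0.0], [-0.0, -0.0, -1.0]]
force: [0.1, -0.0, 0.9]
grip_width: -0.0
grip_force: 0.0
```

Request:
move_arm:
  plan:
    - [[0, 0, 0.004], 0, 0.0]
    - [[0, 0, 0.008], 0, 0.0]
    - [[0, 0, 0.012], 0, 0.0]
    - [[0, 0, 0.012], 0, 0.0]
    - [[0, 0, 0.012], 0, 0.0]

```text
time: 6.1
position: [0.5016, -0.2729, 0.0351]
eef_rot: [[0.999, -0.053, -0.0], [-0.053, -0.999, 0.0], [-0.0, -0.0, -1.0]]
force: [0.7, -0.8, 0.4]
grip_width: -0.002
grip_force: 0.1
```

Cell (+x,-y) is the empty one. I'll lift and look from above with the wrist camera.

Request:
move_arm:
  plan:
    - [[0, 0, -0.04], 0, 0.0]
    - [[0, 0, -0.09], 0, 0.0]
    - [[0, 0, -0.14], 0, 0.06]
    - [[0, 0, -0.18], 0, 0.06]
    - [[0, 0, -0.18], 0, 0.06]

```text
time: 6.6
position: [0.5033, -0.2738, 0.2221]
eef_rot: [[0.999, -0.053, 0.008], [-0.053, -0.999, -0.005], [0.009, 0.004, -1.0]]
force: [0.6, -0.8, 0.4]
grip_width: 0.506
grip_force: 0.0
```

Run:
```python
from h import *
p,d,m=snap('wrist','w1'); print(m['eye'],np.array(m['rotation']).round(2).tolist()); print(crate(p,d,m)); caps(p,d,m)
s=arm.get_state(); print(s['position'],s['joints'])
```

```text
[ 0.58553514 -0.27703721  0.35498833] [[-0.05, -0.95, -0.32], [-1.0, 0.05, 0.01], [0.0, 0.32, -0.95]]
(((478.94049072265625, -246.59490966796875), (92.03433227539062, 97.39232635498047), 86.95796203613281), ((478.8846130371094, -246.4269561767578), (111.31488037109375, 108.99832153320312), 86.84307098388672), np.float64(0.04034495734076615), np.int64(7404))
[ 0.50275889 -0.27356595  0.2187738 ] [-2.85520081e+01  7.30737467e+00  9.99408655e+00  9.23584232e+01
  1.91056964e-04  1.54486483e+02]
```

View pics/w1.png

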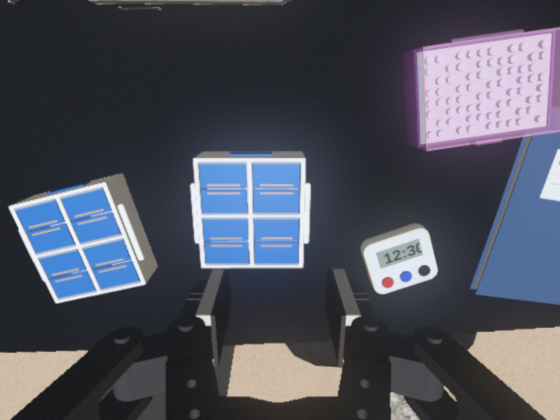

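The crate is centred at (0.4785, -0.2465) with yaw -3°, and all doors are shut again (crate at px 250,210). Now to the carousel.

Request:
move_arm:
  plan:
    - [[-0.003, -0.044, 0], -7, 0.06]
    - [[-0.006, -0.088, 0], -14, 0.06]
    - [[-0.009, -0.132, 0], -21, 0.06]
    - [[-0.012, -0.176, 0], -28, 0.06]
    - [[-0.015, -0.22, 0], -35, 0.06]
    - [[-0.018, -0.264, 0], -42, 0.06]
    - [[-0.021, -0.308, 0], -49, 0.06]
    - [[-0.024, -0.352, 0], -56, 0.06]
    - [[-0.027, -0.396, 0.01], -63, 0.06]
    - [[-0.029, -0.435, 0.02], -69.5, 0.06]

```text
time: 7.65
position: [0.4951, 0.165, 0.194]
eef_rot: [[0.394, 0.919, -0.001], [0.919, -0.394, -0.0], [-0.0, -0.001, -1.0]]
force: [0.9, -0.3, -0.5]
grip_width: 0.701
grip_force: 0.0
```

Request:
move_arm:
  plan:
    - [[0, 0, 0], 0, 0.06]
    - [[0, 0, 0], 0, 0.06]
    - [[0, 0, 0], 0, 0.06]

```text
time: 7.95
position: [0.4956, 0.1622, 0.1949]
eef_rot: [[0.401, 0.916, -0.001], [0.916, -0.401, -0.0], [-0.001, -0.0, -1.0]]
force: [0.3, -0.4, 1.1]
grip_width: 0.705
grip_force: 0.0
```

```bash
cat >> h.py <<'E'
def caps2(p,d,m,box=(.40,.56,.04,.21)):
    "disc pixels -> rim circle; each vial: mean of lateral top pixels"
    P,r,c=cloud(d,m)
    k=(P[:,0]>box[0])&(P[:,0]<box[1])&(P[:,1]>box[2])&(P[:,1]<box[3])
    D=P[k&(abs(P[:,2]-.03)<.004)]
    if len(D)>50: print('disc',cv2.minEnclosingCircle(D[:,:2].astype(np.float32)*1000),np.median(D[:,2]))
E
python3 - <<'E'
from h import *
p,d,m=snap('wrist','w2'); s=arm.get_state(); print(s['position'],s['eef_rot'].round(3).tolist(),s['joints'])
caps2(p,d,m); caps(p,d,m,.055,.1); caps(p,d,m,.084,.1)
for f in arm.find_in('orange_vial','wrist'): print(f)
E
```

```text
[0.49584172 0.16197933 0.19524849] [[0.401, 0.916, -0.0], [0.916, -0.401, -0.0], [-0.0, 0.0, -1.0]] [ 1.80976217e+01  3.71069095e-01  7.92609036e-02  8.97176866e+01
 -1.27102215e-02  1.31749788e+02]
disc ((483.26513671875, 121.74052429199219), 70.02588653564453) 0.03043315752769063
cap 1183 [203 165 141] ztop 0.0936 circle [498.3, 161.7, 10.2]
cap 1091 [121 141 189] ztop 0.0855 circle [436.9, 117.2, 10.6]
cap 1177 [196 197 194] ztop 0.0915 circle [507.9, 86.4, 10.6]
cap 652 [208 145 104] ztop 0.0938 circle [498.3, 161.7, 10.2]
cap 341 [ 68 109 205] ztop 0.086 circle [437.5, 117.4, 9.7]
cap 550 [208 210 212] ztop 0.0918 circle [507.9, 86.4, 10.6]
{'point': [0.476, 0.5071], 'p': 0.93}
```

View pics/w2.png

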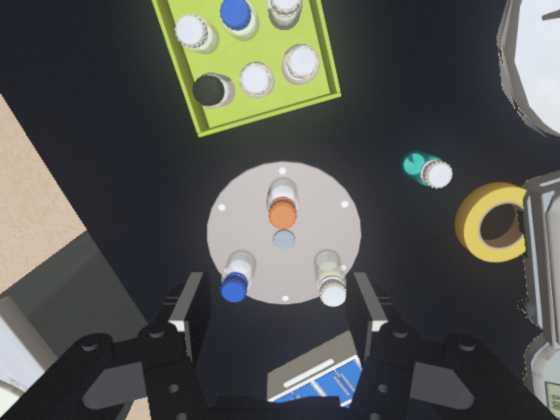

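The picture shows the orange cap at px (283,213), measured at (0.4983, 0.1617) with its top at 0.093. I'll descend over it with the fingers tangential.

Request:
move_arm:
  plan:
    - [[0.001, 0.0025, 0.03], 0, 0.06]
    - [[0.001, 0.0025, 0.06], 0, 0.06]
    - [[0.001, 0.0025, 0.085], 0, 0.06]
    - [[0.001, 0.0025, 0.1], 0, 0.06]
    - [[0.001, 0.0025, 0.11], 0, 0.06]
    - [[0.001, 0.0025, 0.115], 0, 0.06]
    - [[0.001, 0.0025, 0.115], 0, 0.06]
    - [[0.001, 0.0025, 0.115], 0, 0.06]

```text
time: 8.85
position: [0.499, 0.163, 0.0813]
eef_rot: [[0.399, 0.917, 0.001], [0.917, -0.399, 0.0], [0.001, 0.001, -1.0]]
force: [-0.1, 1.1, 0.1]
grip_width: 0.699
grip_force: 0.0
```

Run:
```python
from h import *
s=arm.get_state(); print(s['position'],s['force'])
p,d,m=snap('wrist','w3'); caps(p,d,m,.085,.098,(.485,.511,.148,.175))
cv2.imwrite('pics/w3c.png',cv2.resize(p[120:420,100:500],None,fx=1.5,fy=1.5)[:,:,::-1])
```

```text
[0.49897457 0.16302921 0.08131577] [-0.11114472  1.07739396  0.12257238]
cap 1920 [210 146 102] ztop 0.0937 circle [498.4, 161.6, 10.4]
```

View pics/w3c.png

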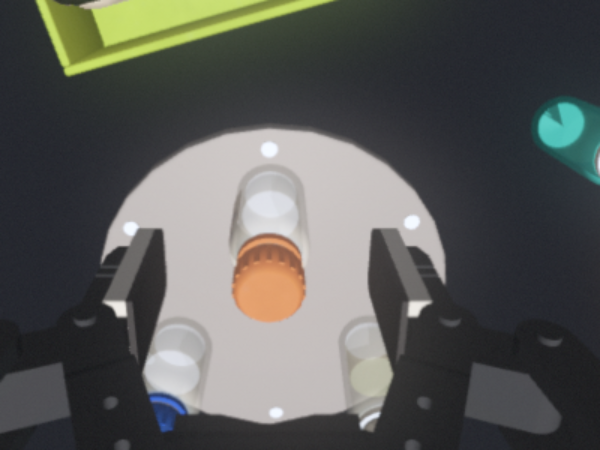

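Request:
move_arm:
  plan:
    - [[-0.0015, 0, 0.001], 0, 0.06]
    - [[-0.0015, 0, 0.001], 0, 0.045]
    - [[-0.0015, 0, 0.001], 0, 0.035]
    - [[-0.0015, 0, 0.001], 0, 0.03]
    - [[-0.0015, 0, 0.001], 0, 0.027]
    - [[-0.0015, 0, 0.001], 0, 0.024]
    - [[-0.0015, 0, 0.001], 0, 0.02]
    - [[-0.0015, 0, 0.001], 0, 0.015]
    - [[-0.0015, 0, 0.001], 0, 0.015]
    - [[-0.0015, 0, 0.001], 0, 0.015]
  squeeze: 25

```text
time: 9.9
position: [0.4979, 0.1616, 0.0794]
eef_rot: [[0.399, 0.917, 0.0], [0.917, -0.399, 0.0], [0.0, 0.0, -1.0]]
force: [-0.5, -0.6, 2.6]
grip_width: 0.256
grip_force: 24.6
```

Run:
```python
from h import *
s=arm.get_state(); print(s['position'],s['force'])
p,d,m=snap('wrist','w4'); caps(p,d,m,.085,.098,(.48,.515,.145,.178)); caps(p,d,m,.07,.098,(.4,.53,.06,.145))
cv2.imwrite('pics/w4c.png',cv2.resize(p[120:420,100:500],None,fx=1.5,fy=1.5)[:,:,::-1])
```

```text
[0.49793425 0.16155269 0.07942647] [-0.51641117 -0.64899196  2.56137061]
cap 2295 [193 134  93] ztop 0.0941 circle [494.2, 165.2, 14.0]
cap 288 [84 74 72] ztop 0.0975 circle [509.0, 157.5, 11.6]
cap 179 [68 63 64] ztop 0.0972 circle [482.1, 177.4, 2.1]
cap 148 [157 153 151] ztop 0.0892 circle [517.3, 87.7, 4.8]
cap 25 [ 40  65 124] ztop 0.0838 circle [430.2, 123.2, 4.7]
```

View pics/w4c.png

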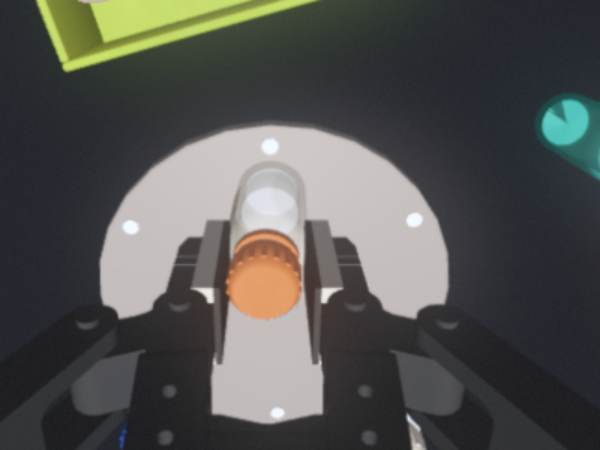

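Grip is firm and centred: the pads close on the cap at crop px (265,270), and the disc hasn't turned. Lifting.

Request:
move_arm:
  plan:
    - [[0, 0, -0.004], 0, 0.015]
    - [[0, 0, -0.012], 0, 0.015]
    - [[0, 0, -0.027], 0, 0.015]
    - [[0, 0, -0.047], 0, 0.015]
    - [[0, 0, -0.07], 0, 0.015]
    - [[0, 0, -0.095], 0, 0.015]
    - [[0, 0, -0.115], 0, 0.015]
    - [[0, 0, -0.12], 0, 0.015]
    - [[0, 0, -0.12], 0, 0.015]

```text
time: 10.85
position: [0.4983, 0.1617, 0.2004]
eef_rot: [[0.399, 0.917, 0.002], [0.917, -0.399, 0.001], [0.001, 0.001, -1.0]]
force: [1.0, -1.3, -0.1]
grip_width: 0.257
grip_force: 24.5
```

Run:
```python
from h import *
s=arm.get_state(); print(s['position'],s['force'],s['grip_width'],s['grip_force'])
p,d,m=snap('top'); caps(p,d,m,.07,.1)
p,d,m=snap('scene'); caps(p,d,m,.07,.1)
p,d,m=snap('wrist','w5')
P,r,c=cloud(d,m); R=s['eef_rot']; T=(P-s['position'])@R
h=cv2.cvtColor(p,cv2.COLOR_RGB2HSV)[r,c].astype(int); k=(abs(T)<.06).all(1)&(h[:,0]<18)&(h[:,1]>110)&(h[:,2]>120)
Q=T[k]; print(k.sum(),np.percentile(Q,[5,50,95],axis=0).round(4).tolist())
```

```text
[0.49825292 0.16168498 0.20038619] [ 1.01647331 -1.26417785 -0.13500042] 0.2572413595381576 24.49660728998424
cap 116 [200 201 198] ztop 0.0914 circle [507.2, 87.6, 10.2]
cap 94 [ 50  85 173] ztop 0.0861 circle [436.2, 118.0, 10.3]
cap 193 [177 178 174] ztop 0.0916 circle [507.7, 85.8, 10.6]
cap 161 [ 53  93 185] ztop 0.0857 circle [436.2, 115.4, 10.7]
2370 [[-0.0056, -0.0094, -0.0124], [0.0048, -0.0015, -0.0108], [0.0098, 0.0065, 0.0024]]
```

Request:
move_arm:
  plan:
    - [[-0.036, 0.016, 0], -2, 0.015]
    - [[-0.072, 0.032, 0], -4, 0.015]
    - [[-0.112, 0.05, 0], -6, 0.015]
    - [[-0.152, 0.068, 0], -8, 0.015]
    - [[-0.192, 0.086, 0], -10, 0.015]
    - [[-0.232, 0.104, 0], -12, 0.015]
    - [[-0.272, 0.122, 0], -14, 0.015]
    - [[-0.312, 0.14, 0], -16, 0.015]
    - [[-0.352, 0.158, 0], -18, 0.015]
    - [[-0.38, 0.171, 0], -20, 0.015]

```text
time: 12.0
position: [0.5021, -0.2575, 0.1979]
eef_rot: [[0.062, 0.998, -0.002], [0.998, -0.062, 0.001], [0.0, -0.002, -1.0]]
force: [0.2, 0.7, -1.0]
grip_width: 0.259
grip_force: 24.5
```

Request:
move_arm:
  plan:
    - [[-0.008, 0.0035, 0.0], 0, 0.015]
    - [[-0.0155, 0.007, 0.03], 0, 0.015]
    - [[-0.0155, 0.007, 0.06], 0, 0.015]
    - [[-0.0155, 0.007, 0.08], 0, 0.015]
    - [[-0.0155, 0.007, 0.08], 0, 0.015]
    - [[-0.0155, 0.007, 0.08], 0, 0.015]

```text
time: 12.6
position: [0.5088, -0.2704, 0.1193]
eef_rot: [[0.061, 0.998, -0.001], [0.998, -0.061, 0.001], [0.001, -0.001, -1.0]]
force: [0.3, 0.3, -0.4]
grip_width: 0.256
grip_force: 24.6
```

Run:
```python
from h import *
s=arm.get_state(); print(s['position'],s['eef_rot'].round(3).tolist(),s['force'],s['grip_force'])
p,d,m=snap('wrist','w6'); print(crate(p,d,m))
R=s['eef_rot']; P,r,c=cloud(d,m); T=(P-s['position'])@R
h=cv2.cvtColor(p,cv2.COLOR_RGB2HSV)[r,c].astype(int); k=(abs(T)<.06).all(1)&(h[:,0]<18)&(h[:,1]>110)&(h[:,2]>120)&(T[:,2]<-.009)
print('cap top',cv2.minEnclosingCircle((P[k][:,:2]*1000).astype(np.float32)),np.median(P[k][:,2]))
x,y=s['position'][:2]; t=np.array([.5032,-.2718])-[x,y]; print('shift tool xy',R[:2,:2].T@t)
```

```text
[ 0.50883609 -0.27036537  0.11934728] [[0.061, 0.998, -0.001], [0.998, -0.061, 0.001], [0.001, -0.001, -1.0]] [ 0.25833841  0.32613682 -0.39240003] 24.559486667785677
(((478.4511413574219, -247.18106079101562), (91.06494903564453, 97.86670684814453), 86.94409942626953), ((478.3055114746094, -246.66082763671875), (110.217529296875, 108.53927612304688), 86.90318298339844), np.float64(0.040438935063438014), np.int64(15900))
cap top ((507.7145690917969, -269.155517578125), 10.434418678283691) 0.1325136246299461
shift tool xy [-0.00177791 -0.00553739]
```

View pics/w6.png

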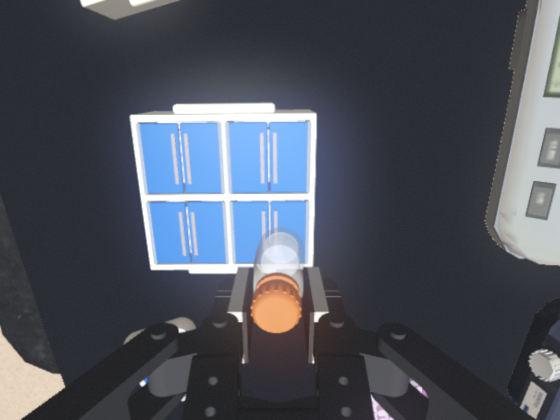

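The vial is about 5 mm off the cell's middle (vial at px 280,260, cell middle at 268,232). I'll correct that and lower through the doors.

Request:
move_arm:
  plan:
    - [[-0.003, -0.0045, 0.0], 0, 0.015]
    - [[-0.003, -0.0045, 0.01], 0, 0.015]
    - [[-0.003, -0.0045, 0.02], 0, 0.015]
    - [[-0.003, -0.0045, 0.026], 0, 0.015]
    - [[-0.003, -0.0045, 0.032], 0, 0.015]
    - [[-0.003, -0.0045, 0.038], 0, 0.015]
    - [[-0.003, -0.0045, 0.044], 0, 0.015]
    - [[-0.003, -0.0045, 0.05], 0, 0.015]
    - [[-0.003, -0.0045, 0.05], 0, 0.015]

```text
time: 13.55
position: [0.5039, -0.2735, 0.0682]
eef_rot: [[0.062, 0.998, -0.001], [0.998, -0.062, 0.001], [0.001, -0.001, -1.0]]
force: [0.8, 0.0, -0.3]
grip_width: 0.257
grip_force: 24.6
```

Request:
move_arm:
  plan:
    - [[0, 0, 0.003], 0, 0.015]
    - [[0, 0, 0.006], 0, 0.015]
    - [[0, 0, 0.009], 0, 0.015]
    - [[0, 0, 0.012], 0, 0.015]
    - [[0, 0, 0.013], 0, 0.015]
    - [[0, 0, 0.013], 0, 0.015]

```text
time: 14.15
position: [0.5041, -0.2737, 0.0561]
eef_rot: [[0.062, 0.998, -0.0], [0.998, -0.062, 0.0], [0.0, -0.0, -1.0]]
force: [0.4, 0.8, -1.2]
grip_width: 0.262
grip_force: 24.5
```

Request:
move_arm:
  plan:
    - [[0, 0, 0.001], 0, 0.015]
    - [[0, 0, 0.002], 0, 0.015]
    - [[0, 0, 0.002], 0, 0.015]

```text
time: 14.45
position: [0.5042, -0.2738, 0.0542]
eef_rot: [[0.062, 0.998, -0.0], [0.998, -0.062, 0.0], [0.0, -0.0, -1.0]]
force: [-0.4, 0.2, 0.1]
grip_width: 0.258
grip_force: 24.6
```

Request:
move_arm:
  plan:
    - [[0, 0, 0.001], 0, 0.015]
    - [[0, 0, 0.001], 0, 0.015]

```text
time: 14.65
position: [0.5044, -0.2739, 0.0535]
eef_rot: [[0.062, 0.998, 0.0], [0.998, -0.062, -0.0], [-0.0, 0.0, -1.0]]
force: [0.3, 0.5, 1.0]
grip_width: 0.255
grip_force: 24.7
```

Request:
move_arm:
  plan:
    - [[0, 0, 0.001], 0, 0.015]
    - [[0, 0, 0.001], 0, 0.015]

```text
time: 14.85
position: [0.5046, -0.2741, 0.0534]
eef_rot: [[0.062, 0.998, 0.001], [0.998, -0.062, -0.001], [-0.001, 0.001, -1.0]]
force: [-1.2, 0.8, 6.8]
grip_width: 0.255
grip_force: 25.4
```

Contact comes at the expected floor height (0.0534). Easing off and opening a little.

Request:
move_arm:
  plan:
    - [[0, 0, -0.001], 0, 0.015]
    - [[0, 0, -0.001], 0, 0.023]
    - [[0, 0, -0.001], 0, 0.026]
    - [[0, 0, -0.001], 0, 0.03]
    - [[0, 0, -0.001], 0, 0.035]
    - [[0, 0, -0.001], 0, 0.042]
    - [[0, 0, -0.001], 0, 0.045]
    - [[0, 0, -0.001], 0, 0.045]

```text
time: 15.65
position: [0.5042, -0.2738, 0.0533]
eef_rot: [[0.062, 0.998, -0.0], [0.998, -0.062, 0.0], [0.0, -0.0, -1.0]]
force: [0.0, -0.6, -0.0]
grip_width: 0.529
grip_force: 0.0
```

Request:
move_arm:
  plan:
    - [[0, 0, -0.006], 0, 0.045]
    - [[0, 0, -0.016], 0, 0.045]
    - [[0, 0, -0.03], 0, 0.045]
    - [[0, 0, -0.06], 0, 0.045]
    - [[0, 0, -0.1], 0, 0.045]
    - [[0, 0, -0.14], 0, 0.045]
    - [[0, 0, -0.14], 0, 0.045]
    - [[0, 0, -0.14], 0, 0.045]

```text
time: 16.45
position: [0.5048, -0.2741, 0.1953]
eef_rot: [[0.062, 0.998, 0.003], [0.998, -0.062, -0.002], [-0.001, 0.003, -1.0]]
force: [0.7, -0.5, -0.4]
grip_width: 0.529
grip_force: 0.0
```

Run:
```python
from h import *
s=arm.get_state(); print(s['position'],s['force'],s['grip_width'])
p,d,m=snap('wrist','w7'); print(crate(p,d,m)); caps(p,d,m,.05,.09,(.44,.54,-.32,-.2))
p,d,m=snap('scene','s7'); caps(p,d,m,.07,.1)
```

```text
[ 0.50483743 -0.27405242  0.19531071] [ 0.66508435 -0.45860759 -0.37968824] 0.5291966728039394
(((478.45867919921875, -247.27566528320312), (90.81555938720703, 97.50726318359375), 86.77579498291016), ((478.6426696777344, -246.97128295898438), (110.6234130859375, 107.9991226196289), 87.04744720458984), np.float64(0.040379909207798576), np.int64(8122))
cap 615 [223 163 132] ztop 0.0678 circle [504.7, -273.8, 10.5]
cap 194 [191 192 186] ztop 0.0914 circle [507.1, 86.4, 10.4]
cap 157 [ 57 101 198] ztop 0.0857 circle [435.6, 115.9, 10.7]
```

View pics/w7.png

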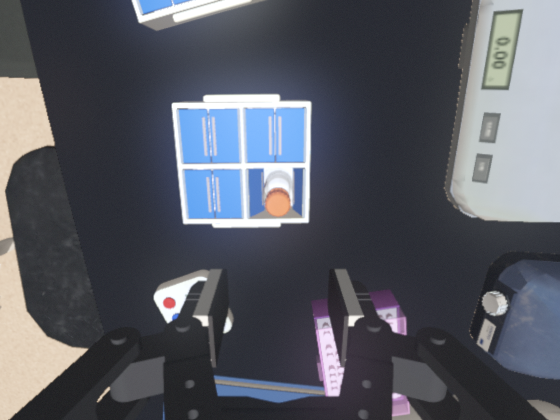

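The picture shows the orange vial upright in the cell (px 278,195). Its top measures 0.068 m, as it should standing on the floor. The other two vials are still in place and the robot touches nothing, so I'm handing in.

```bash
python3 -c "
from plant import arm
print(arm.hand_in())"
```

```text
the job is handed in; nothing more can be done
None
```

The orange-capped vial stands on the floor of the far crate's empty +x −y cell (cell_2), released and upright; the blue and white vials still stand on the carousel, and the job is handed in (no verdict was returned).

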